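# Hang a soil-sample holder on the turning rack

### The arm

A 6-joint arm with a two-finger parallel gripper is mounted at the origin on a cart in front of the work surface, level with it; the furniture and walls round the work are solid. World frame = base frame: x ahead of the robot, y to its left, z up, the work surface at z = 0. Lengths are in mm, angles in rad, forces in N, time in s.
With the tool pointing down it reaches from about 275 to 825 mm from the base axis. Payload 4.9 kg.
Tool frame: the origin (TCP) lies at the very end of the fingers, on their centre line; the grasp point (between the pads) lies 19 mm behind it; z points along the fingers, y is the line along which they close (so a half turn about z gives the same grasp; the last joint's range is limited). The gripper opens to 85 mm and grips with 20 to 120 N. Pads are 22 mm wide; open, the fingers measure 114 mm over their backs; the gripper's body (76 mm by 85 mm) begins 54 mm behind the grasp point. The pads swing forward as they close: fully open they stand 13 mm farther back than shut.
Start: joints at [-1.266, 0.326, -0.193, 1.052, 0, 1.437], TCP at [233.683, -497.906, 231.281] pointing down, gripper open.
Joint ranges: [-2.65, 2.65], [-0.97, 1.79], [-1.3, 1.35], [-1.93, 2.1], [-1.47, 1.37], [-3.14, 3.14]. Speed limits (rad/s): [2.57, 2.57, 3.14, 3.14, 3.14, 3.14].

### API

Orientations are given as [roll, pitch, yaw] about the fixed x, y, z axes, in that order (R = Rz(yaw) Ry(pitch) Rx(roll)).
In Python, from bench import bot, solve_ik, imaging gives the robot as it stands. Calls block until the motion is done:
- bot.move_ptp(position, orientation): joint-space move of the TCP to a pose.
- bot.movel(position, rot=None, max_speed=150, threshold=None): straight line of the TCP; rot=None keeps the orientation; max_speed is the mean speed in mm/s. With threshold (N) it stops when the force on the tool has changed by that much, and returns True; else False.
- bot.move_j(angles): joint-space move.
- bot.grip(opening, effort=None): opening from 0.0 (shut) to 1.0 (fully open); effort is the grip in N (None keeps the last); returns when the fingers have stopped.
- bot.dwell(seconds).
- solve_ik(position, orientation): joint angles nearest the present ones, or None.
- bot.get_state(): the state.
- imaging.capture(name): name is "side" or "top" or "wrist"; returns the picture (400x640x3 uint8, blue, green, red); there is no depth.
- imaging.camera_model(name): a dict with "K" (3x3 intrinsics, pixels), "k1" (the pictures are not rectified: a ray, as slopes to the right and down, at radius r is drawn at 1 + k1 r^2 times it, then the intrinsics apply), "position" and "rotation" of the camera in the world. Camera axes: x right, y up, looking along -z (the intrinsics and any distortion apply to the point x, -y, -z); pixel columns grow to the right and rows downward; lengths in mm; the calibration is good to about 2 mm. A picture is of the moment at which its call begins: read the wrist's pose just before it. camera_model takes no time and is no camera call; for the wrist camera it gives the pose at the moment of the call.
A pose or a line that the arm cannot do raises bot.IKError and nothing moves.
- bot.sign_off(): hands the job in; it is judged then, once.
The state is a dict: "t": time; "qpos": joint angles; "joint_velocities": joint speeds; "effort": joint torques, N m; "tcp_pos": TCP position; "orientation": TCP orientation; "contact_force": force on the tool from outside, world axes, zero at the start; "wrist_torque": the same for the moment, N m; "opening": opening from 0.0 (shut) to 1.0 (fully open); "gripper_force": force on a finger pad.
Only numpy, scipy, OpenCV 4.12 (cv2) and the standard library are available. Lean on these libraries where they do the work, as an engineer would, in place of code of your own. Each camera call takes 0.05 s, during which the arm holds its last target. There are 200 camera calls.

### The job

Turn the sample rack until its one empty branch stands over the pointer on the rack's base. Then take the sample holder out of its stand, thread its eye onto that branch and slide it gently inward, pushing the stiff rubber ring ahead of it until you feel the ring come up solid against the collar behind it; let go there, so that the holder hangs on the branch. Do not force the holder against the rack, and leave the vials and the petri dish where they are.

Things in the scene. Friction and masses are not known exactly. Their poses are not given: they have to be found in the camera images.
- rack_base: Fixed round grey rack foot, 156 mm across. Origin: underside centre, on the rack's upright axis. Its pointer, a small nose on the rim with a steel line, points along the foot's own -x, roughly to the robot. On it turns a steel column (top 175 mm above the table) with four level branches, 90 degrees apart; three carry holders like the loose one (tops 210 mm above the table), one is empty.
- rack (a joint): Turn of the column and branches, rad, counterclockwise from above. 0: the empty branch lies exactly over the pointer (along the foot's -x). A friction brake of 0.15 N m holds it where it is left. The empty branch can be pinched from above 95 to 125 mm from the axis.
- branch_tip (a point): Rounded outer end of the empty branch, a round rod 8 mm in diameter; the point is on the rod's axis, 135 mm from the rack's axis and 165 mm above the table. Its own -x points outward along the branch, z up.
- ring (a joint): How far the rubber ring (24 mm across, 6 mm thick) on the empty branch is pushed inward, m: 0 at the start, 0.010 against the collar (20 mm across, clamped fast), where it barely yields. It drags with about 4 N and stays where pushed. The collar's place is drawn anew and not measured: the ring's outer face starts 61 to 86 mm from the rack's axis.
- holder: Loose grey plastic sample holder, about 80 g, 132 mm tall, upright. Origin: underside centre; z up, x along its thickness. Plate 50 mm wide (y), 6 thick (x), up to z = 74 mm; eye block 32 wide, 10 thick; grip tab 24 wide (y), 10 thick (x), z = 98 to 132 mm. Hangs either way round. With fingertips above its z = 100 mm the fingers clear branch, ring and collar.
- holder_eye (a point): Centre of the holder's eye, a 14 mm square hole through it along its x, 84 mm above its underside. Hanging on the branch, this point lies 3 mm below the branch's axis.
- stand: Fixed grey block 70 x 80 x 28 mm with a slot 9 mm wide and 54 mm long, floor 8 mm above the table, in which the holder stands 20 mm deep; lift the holder straight up. Origin: centre of its underside; the slot's width is along x.
- vial_a: White-capped sample vial, 26 mm across, 58 mm tall, standing; origin at the centre of its underside. Bystander.
- vial_b: Yellow-capped sample vial, 26 mm across, 58 mm tall, standing; origin at the centre of its underside. Bystander.
- petri_dish: Flat clear petri dish, 90 mm across, 15 mm high; origin at the centre of its underside. Bystander.
Mind the look-alikes: they are no part of the job. Of the things that look like the holder, the largest one is meant.

How it is judged (in metres and radians):
On the way, in this order (a step that is already met when the one before it is completed fails the run):
1. the rack is turned so that the empty branch stands over the pointer, within 0.15 rad, the holder not yet on it (value of joint rack between -0.15 and 0.15 rad and distance between holder_eye and branch_tip above 0.05 m), for 0.2 s.
2. the holder's eye is threaded on the empty branch, the ring not yet pushed home (x of holder_eye in the frame of branch_tip between 0.015 and 0.1 m and y of holder_eye in the frame of branch_tip between -0.008 and 0.008 m and z of holder_eye in the frame of branch_tip between -0.008 and 0.008 m and value of joint ring below 0.006 m), for 0.1 s.
3. the ring is pushed up against the collar, with the holder on the branch (x of holder_eye in the frame of branch_tip between 0.015 and 0.1 m and y of holder_eye in the frame of branch_tip between -0.008 and 0.008 m and z of holder_eye in the frame of branch_tip between -0.008 and 0.008 m and value of joint ring above 0.0085 m), for 0.2 s.
At the end, for the whole second after the job is handed in: The empty branch is within 0.15 rad of the pointer; the holder hangs on it, at rest and upright within 0.25 rad, its eye 15 to 100 mm in from the branch's tip and within 8 mm of the branch's axis; the ring has been pushed in at least 8.5 mm (10 mm is solid against the collar) (all of step 3 and value of joint rack between -0.15 and 0.15 rad and angle between holder's own z axis and vertical below 0.25 rad and linear speed of holder below 0.03 m/s); the robot touches nothing.
It fails at once if the holder is forced against the rack with more than 30 N (contact force between holder and rack_base above 30 N).
It fails at once if the white-capped vial is moved by more than 20 mm (distance of vial_a from where it was at the start of the episode above 0.02 m).
It fails at once if the yellow-capped vial is moved by more than 20 mm (distance of vial_b from where it was at the start of the episode above 0.02 m).
It fails at once if the petri dish is moved by more than 20 mm (distance of petri_dish from where it was at the start of the episode above 0.02 m).
It also fails if it takes over 72 s, if anything falls off the work surface, if the arm or the gripper's body presses on something with over 40 N, if the wrist force passes 120 N, or if a joint passes its speed limit or range.

## Working session

There is one attempt and no reset: what is moved stays moved. The work goes in short steps, each a Python script; the robot and the scene stay as the last script left them, time stands still between calls to the robot, and variables do not carry over. Pictures are saved under pics/ and viewed, at most 12 in all, crops included, and the job is handed in when it is done.

```bash
mkdir -p pics; ls
python3 - <<'E'
from bench import bot, imaging
import cv2
for n in ("top","side"):
    cv2.imwrite(f"pics/{n}0.png",imaging.capture(n))
    m=imaging.camera_model(n);print(n,m)
s=bot.get_state();print(s["t"],s["tcp_pos"],s["orientation"],s["contact_force"],s["opening"])
E
```

```text
pics
top {'K': array([[465.86998281,   0.        , 315.21627552],
       [  0.        , 465.86998281, 191.89139787],
       [  0.        ,   0.        ,   1.        ]]), 'k1': -0.029883177174677457, 'position': array([ 366.50653612,  -93.00227861, 1265.42888469]), 'rotation': array([ 0.1685416 ,  0.02657359, -1.56211431])}
side {'K': array([[498.61899879,   0.        , 316.54970296],
       [  0.        , 498.61899879, 191.09904123],
       [  0.        ,   0.        ,   1.        ]]), 'k1': -0.14479723685439808, 'position': array([  201.858112  , -1127.95239088,   680.9258486 ]), 'rotation': array([ 1.1180225 , -0.01883864, -0.31355026])}
0.1 [ 233.51475116 -497.39433485  230.5853551 ] [-3.14005020e+00 -2.25116269e-04  4.38757357e-01] [-0.71654923  0.8976549  -0.2835505 ] 1.0001477291230312
```

View pics/top0.png

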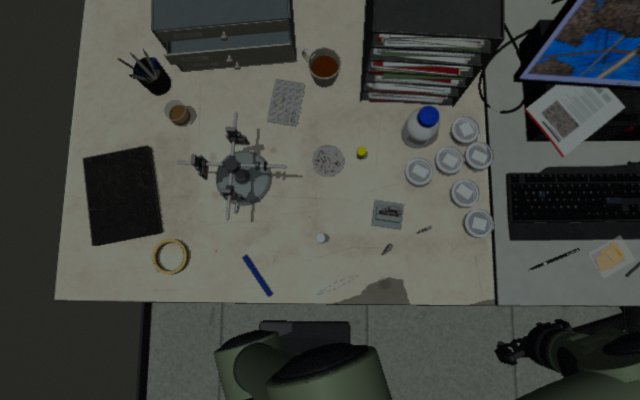

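View pics/side0.png

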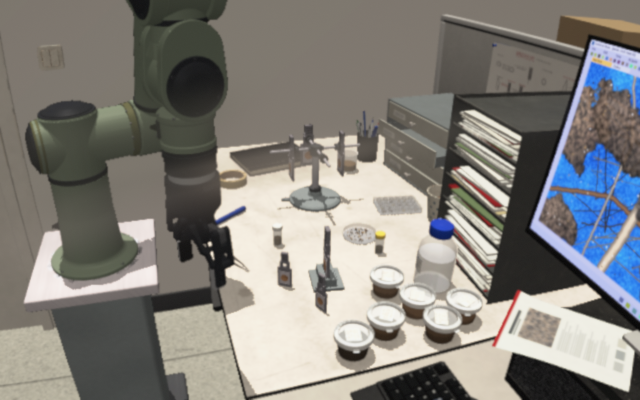

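```bash
cat > h.py <<'E'
import numpy as np, cv2
from bench import bot, solve_ik, imaging
from scipy.spatial.transform import Rotation as Ro
def ray(m,u,v):
    K=m["K"];d=np.array([(u-K[0,2])/K[0,0],(v-K[1,2])/K[1,1]]);p=d.copy()
    for _ in range(20): p=d/(1+m["k1"]*(p@p))
    return np.array(m["position"]),Ro.from_euler("xyz",m["rotation"]).apply([p[0],-p[1],-1])
def atz(m,u,v,z):
    o,d=ray(m,u,v);return (o+d*(z-o[2])/d[2])
def proj(m,P):
    q=Ro.from_euler("xyz",m["rotation"]).inv().apply(np.array(P,float)-m["position"]);x=np.array([q[0],-q[1]])/-q[2]
    x=x*(1+m["k1"]*(x@x));return np.array([m["K"][0,0]*x[0]+m["K"][0,2],m["K"][1,1]*x[1]+m["K"][1,2]])
def tri(obs):
    A=np.zeros((3,3));b=np.zeros(3)
    for m,u,v in obs:
        o,d=ray(m,u,v);d/=np.linalg.norm(d);M=np.eye(3)-np.outer(d,d);A+=M;b+=M@o
    return np.linalg.solve(A,b)
E
python3 - <<'E'
import cv2,numpy as np
t=cv2.imread("pics/top0.png");s=cv2.imread("pics/side0.png")
r=lambda im,x,y,w,h,k:np.clip(cv2.resize(im[y:y+h,x:x+w],None,fx=k,fy=k,interpolation=cv2.INTER_CUBIC)*1.3,0,255).astype("uint8")
o=np.zeros((600,800,3),np.uint8)
a=r(t,175,115,130,100,3);o[:300,:390]=a         # 3x
a=r(t,365,190,80,75,4);o[:300,400:720]=a
a=r(s,270,115,130,100,3);o[300:,:390]=a
a=r(s,270,220,80,75,4);o[300:,400:720]=a
cv2.imwrite("pics/crop.png",o)
E
```

```text
(no output)
```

View pics/crop.png

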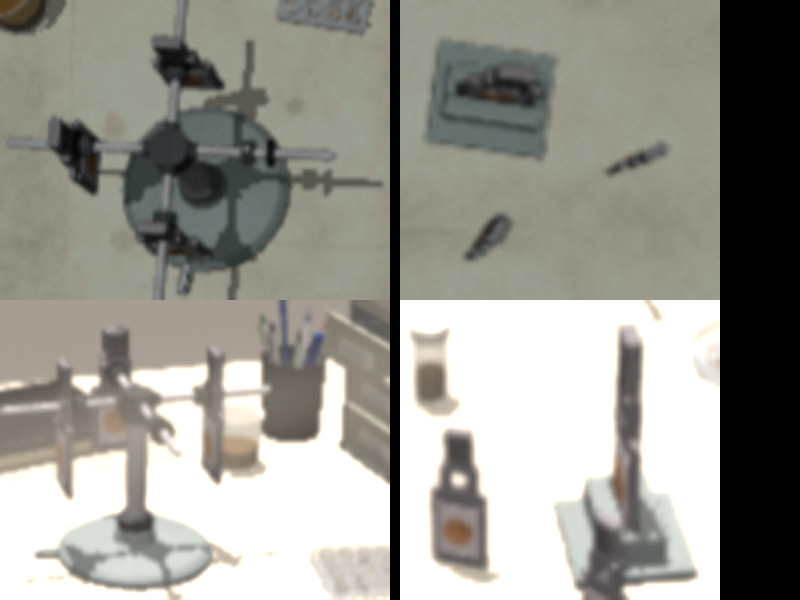

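Run:
```python
from h import *
np.set_printoptions(precision=1,suppress=True)
t=imaging.camera_model("top");s=imaging.camera_model("side")
T=lambda x,y:(t,175+x/3,115+y/3);S=lambda x,y:(s,270+x/3,115+(y-300)/3)
T2=lambda x,y:(t,365+(x-400)/4,190+y/4);S2=lambda x,y:(s,270+(x-400)/4,220+(y-300)/4)
print("tip",tri([T(333,155),S(178,452)]),atz(*T(333,155),165))
print("coltop",tri([T(170,148),S(116,330)]),atz(*T(170,148),175))
print("foot",atz(*T(207,188),10),"pointer",atz(*T(185,285),5))
print("tab",tri([T2(514,74),S2(630,332)]),atz(*T2(514,74),140))
for c in [(440,40),(555,55),(545,157),(427,142)]: print(atz(*T2(*c),8))
print("yel",atz(t,362,152,58),"wh",atz(t,321,238,58),"dish",atz(t,328,160,10))
print("small",atz(t,388,248,20),atz(t,424,230,20))
# wrist model
w=imaging.camera_model("wrist");print(w,bot.get_state()["tcp_pos"])
```

```text
tip [615.3   8.8 167.9] [615.3   9.3 165. ]
coltop [598.4 125.9 244.7] [618.5 139.9 175. ]
foot [618.9 139.4  10. ] pointer [529.5 157.4   5. ]
tab [ 519.4 -252.4  139.8] [ 517.7 -251.9  140. ]
[ 558.5 -220.8    8. ]
[ 548.6 -298.6    8. ]
[ 479.2 -290.3    8. ]
[ 488.9 -211.1    8. ]
yel [ 680.  -182.8   58. ] wh [450.8 -75.1  58. ] dish [669.5 -92.4  10. ]
small [ 428.2 -252.3   20. ] [ 476.4 -348.8   20. ]
{'K': array([[341.9,   0. , 320.1],
       [  0. , 341.9, 205.3],
       [  0. ,   0. ,   1. ]]), 'k1': -0.02525396571695584, 'position': array([ 292.7, -469. ,  372.8]), 'rotation': array([-0.3,  0. , -1.1])} [ 233.5 -497.4  230.6]
```

Run:
```python
from h import *
import pickle
M={}
def cap(n):
    M[n]=imaging.camera_model("wrist");cv2.imwrite(f"pics/{n}.png",imaging.capture("wrist"))
bot.move_ptp([490,-248,300],[np.pi,0,np.radians(-7.7)]);bot.dwell(.2);cap("wh1")
bot.move_ptp([590,20,300],[np.pi,0,np.radians(88.6)]);bot.dwell(.2);cap("wr1")
pickle.dump(M,open("m.pkl","wb"))
a=cv2.imread("pics/wh1.png");b=cv2.imread("pics/wr1.png")
o=np.vstack([a,b]);o=cv2.resize(o,(480,600),interpolation=cv2.INTER_AREA)
print(M["wh1"]["position"],M["wr1"]["position"],bot.get_state()["t"])
```

```text
[ 554.31129887 -257.10873245  441.9700188 ] [591.32058481  85.13688153 442.2945202 ] 3.0667
```

View pics/wh1.png

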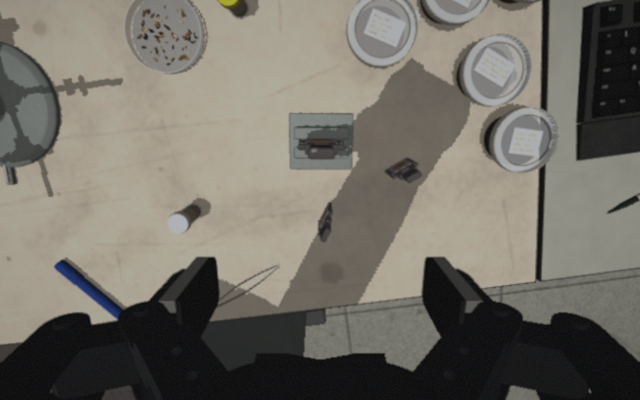

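View pics/wr1.png

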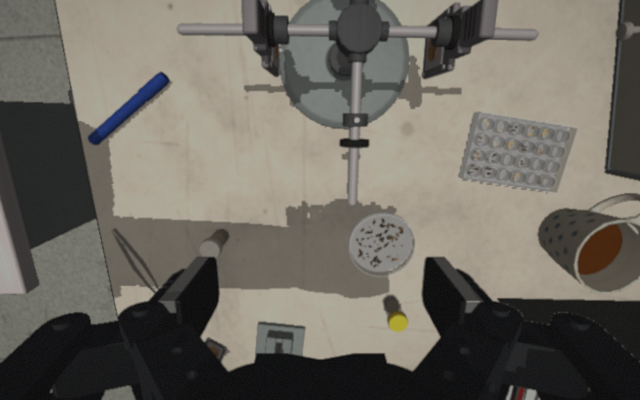

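Run:
```python
from h import *
import pickle
np.set_printoptions(precision=1,suppress=True)
M=pickle.load(open("m.pkl","rb"));t=imaging.camera_model("top")
r=M["wr1"];h=M["wh1"]
print("tip",atz(r,353,204,165),tri([(r,353,204),(t,286,166.7)]),"ring",atz(r,354,143,165),"col",atz(r,355,119,165),"coltop",atz(r,358,29,175))
for c in [(290,113),(352,112),(353,169),(290,169)]: print(atz(h,*c,8))
print("pointer in wh1",atz(h,11,175,8))
a=cv2.imread("pics/wh1.png")
o=np.zeros((600,800,3),np.uint8)
o[:,:400]=cv2.resize(a[100:180,285:360],(562,600),interpolation=cv2.INTER_CUBIC)[:,81:481]
o[:,:]=0
o[:,:562]=np.clip(cv2.resize(a[100:180,285:360],(562,600),interpolation=cv2.INTER_CUBIC)*1.8,0,255)
o[:480,570:770]=np.clip(cv2.resize(a[120:216,0:40],(200,480),interpolation=cv2.INTER_CUBIC)*1.5,0,255)
cv2.imwrite("pics/c2.png",o)
```

```text
tip [616.9  10.8 165. ] [616.9   9.6 159.6] ring [617.8  61.4 165. ] col [618.6  80.1 165. ] coltop [620. 143. 175.]
[ 559.4 -220.2    8. ]
[ 550.3 -295.7    8. ]
[ 480.  -289.1    8. ]
[ 491.  -209.2    8. ]
pointer in wh1 [534.1 155.5   8. ]
```

View pics/c2.png

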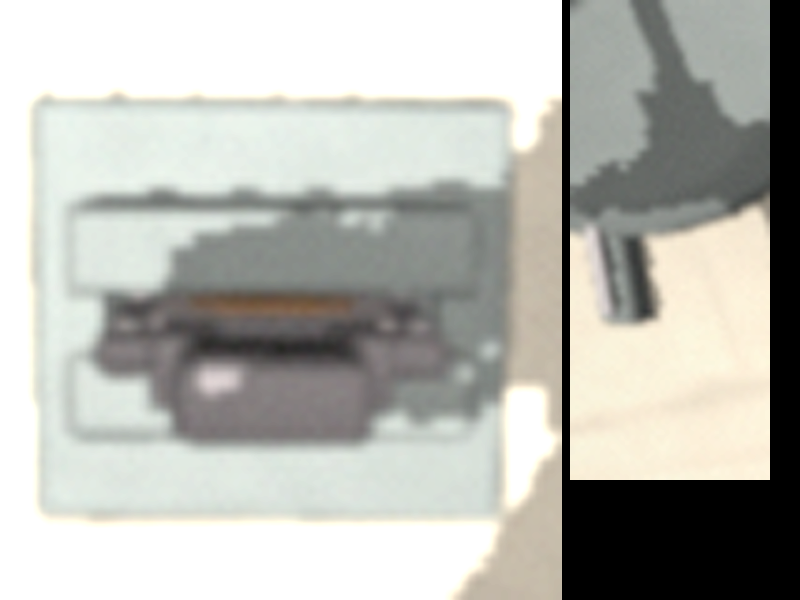

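Run:
```python
from h import *
np.set_printoptions(precision=2,suppress=True)
A=np.array([619.5,142.5])
def pose(phi,r,z):
    p=np.radians(phi);return [A[0]+r*np.cos(p),A[1]+r*np.sin(p),z],[np.pi,0,np.radians(phi+180)]
end=-190.5
for ph in np.linspace(-91.1,end,11): 
    q=solve_ik(*pose(ph,108,150)); assert q is not None; print(np.array(q))
bot.grip(0.5)
p,o=pose(-91.1,108,230);bot.movel(p,o,200)
f=bot.movel(pose(-91.1,108,150)[0],None,100,threshold=15);print("down",f)
bot.grip(0,30);s=bot.get_state();print(s["opening"],s["tcp_pos"],s["contact_force"])
for ph in np.linspace(-91.1,end,11)[1:]:
    bot.movel(*pose(ph,108,150),100)
bot.dwell(.2)
s=bot.get_state();print(s["t"],s["opening"],s["tcp_pos"],s["orientation"],s["contact_force"],s["wrist_torque"])
```

```text
[-0.06  0.51 -0.12  0.94  0.    1.53]
[-0.06  0.48 -0.18  0.92  0.    1.7 ]
[-0.06  0.45 -0.23  0.9   0.    1.88]
[-0.04  0.42 -0.27  0.88  0.    2.07]
[-0.02  0.4  -0.31  0.87  0.    2.26]
[ 0.    0.38 -0.34  0.85  0.    2.46]
[ 0.03  0.36 -0.36  0.85  0.    2.66]
[ 0.06  0.36 -0.37  0.84  0.    2.87]
[ 0.1   0.36 -0.37  0.84  0.    3.08]
[ 0.13  0.36 -0.36  0.85  0.   -3.  ]
[ 0.17  0.37 -0.35  0.85  0.   -2.79]
down False
0.08048765704723135 [617.88  34.49 150.7 ] [ 0.   -0.3   2.77]Traceback (most recent call last):
  File "<stdin>", line 14, in <module>
bench.IKError: the arm cannot follow that straight line within its joint ranges
```

Run:
```python
from h import *
np.set_printoptions(precision=2,suppress=True)
A=np.array([619.5,142.5])
def pose(phi,r,z):
    p=np.radians(phi);return [A[0]+r*np.cos(p),A[1]+r*np.sin(p),z],[np.pi,0,np.radians(phi)]
s=bot.get_state();print(s["t"],s["tcp_pos"],s["orientation"],s["qpos"],s["contact_force"])
ph0=np.degrees(s["orientation"][2])-180;print(ph0)
bot.grip(0.5);bot.movel([*s["tcp_pos"][:2],240],None,200)
p,o=pose(ph0,108,240);bot.move_ptp(p,o);print(bot.get_state()["qpos"])
bot.movel(pose(ph0,108,150)[0],None,120,threshold=15)
bot.grip(0,30)
for ph in np.linspace(ph0,-190.5,4)[1:]: bot.movel(*pose(ph,108,150),100)
bot.dwell(.2)
s=bot.get_state();print(s["t"],s["opening"],s["tcp_pos"],s["orientation"],s["contact_force"],s["wrist_torque"])
bot.grip(0.5);s=bot.get_state();print(s["tcp_pos"])
bot.movel([*s["tcp_pos"][:2],250],None,200)
p,o=pose(-190.5,175,300);bot.movel(p,o,200);bot.dwell(.2)
import pickle
m=imaging.camera_model("wrist");cv2.imwrite("pics/wr2.png",imaging.capture("wrist"))
mt=imaging.camera_model("top");T=imaging.capture("top");cv2.imwrite("pics/top2.png",T)
S=imaging.capture("side");cv2.imwrite("pics/side2.png",S)
pickle.dump(m,open("m2.pkl","wb"));print(bot.get_state()["t"])
c=np.zeros((600,800,3),np.uint8);w=cv2.imread("pics/wr2.png")
c[:250,:400]=cv2.resize(w,(400,250));c[:250,400:800]=cv2.resize(T[115:215,155:315],(400,250))
c[250:600,:525]=cv2.resize(S[110:220,250:415],(525,350))
cv2.imwrite("pics/c3.png",np.clip(c*1.3,0,255).astype("uint8"))
```

```text
8.1167 [513.93 125.59 150.62] [-3.14 -0.    0.17] [ 0.1   0.36 -0.37  0.84  0.    3.08] [-1.28  1.39  6.74]
-170.49250981755915
[ 0.1   0.28 -0.24  1.06 -0.   -0.07]
14.1333 0.08262313385031185 [513.54 162.54 150.69] [3.14 0.   2.96] [-1.77  2.59  6.58] [0.4  0.32 0.07]
[513.15 161.94 149.71]
16.1333
```

View pics/c3.png

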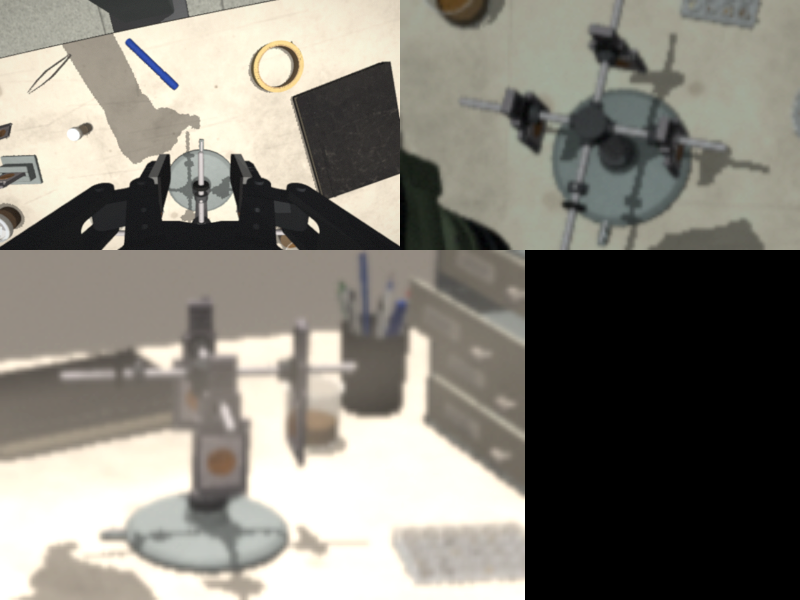

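Run:
```python
from h import *
import pickle
np.set_printoptions(precision=1,suppress=True)
t=imaging.camera_model("top");s=imaging.camera_model("side");m=pickle.load(open("m2.pkl","rb"));M=pickle.load(open("m.pkl","rb"))
print("tip",tri([(m,321.6,223.5),(s,269.8,149.6)]),atz(m,321.6,223.5,165))
print("pointer",atz(t,236.6,207.8,8),tri([(M["wh1"],11,178),(t,236.6,208)]))
print("tab",atz(M["wh1"],321.4,152.7,140),tri([(M["wh1"],321.4,152.7),(t,393.5,208.5)]))
w=cv2.imread("pics/wr2.png")[190:340,270:390]
cv2.imwrite("pics/c4.png",np.clip(cv2.resize(w,None,fx=4,fy=4,interpolation=cv2.INTER_CUBIC)*1.4,0,255).astype("uint8"))
```

```text
tip [483.1 170.2 162.6] [471.6 171.4 165. ]
pointer [535.2 157.2   8. ] [532.3 156.3   9.7]
tab [ 520.7 -253.4  140. ] [ 519.4 -253.4  128.3]
```

View pics/c4.png

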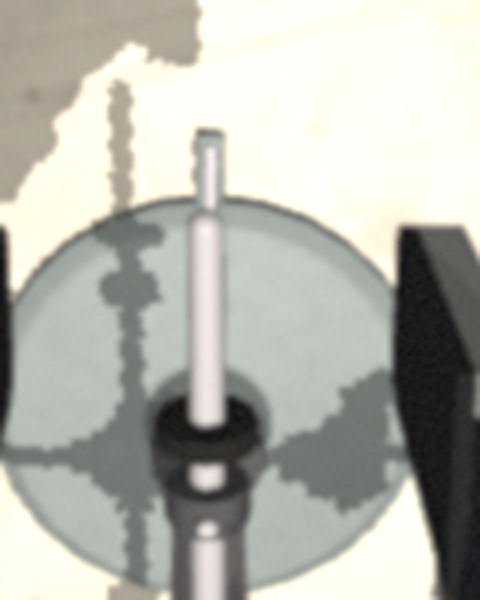

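Run:
```python
from h import *
import pickle
np.set_printoptions(precision=2,suppress=True)
m=pickle.load(open("m2.pkl","rb"));s=imaging.camera_model("side")
print("tip",tri([(m,321.75,243.2),(s,269.8,149.6)]),atz(m,321.75,243.2,165),"ring",atz(m,321.75,296,165))
yh=np.radians(172.3);phi=np.radians(169.5)
bot.movel([447,100,300],None,250)
bot.move_ptp([520.5,-253.5,220],[np.pi,0,yh])
print(bot.get_state()["qpos"])
bot.movel([520.5,-253.5,150],None,150)
print("down",bot.movel([520.5,-253.5,110],None,60,threshold=8))
bot.grip(0,60);s=bot.get_state();print(s["opening"],s["tcp_pos"],s["contact_force"],s["wrist_torque"])
bot.movel([520.5,-253.5,185],None,80)
bot.movel([447.5,100,200],[np.pi,0,phi],200)
bot.movel([447.5,174.4,183],[np.pi,0,phi],120);bot.dwell(.3)
s=bot.get_state();print(s["t"],s["opening"],s["tcp_pos"],s["contact_force"],s["qpos"])
S=imaging.capture("side");cv2.imwrite("pics/side3.png",S);T=imaging.capture("top");W=imaging.capture("wrist")
c=np.zeros((600,800,3),np.uint8)
c[:360,:480]=cv2.resize(S[100:220,230:390],(480,360),interpolation=cv2.INTER_CUBIC);c[:225,480:]=cv2.resize(T[140:252,165:325],(320,225));c[360:600,:384]=cv2.resize(W,(384,240))
cv2.imwrite("pics/c5.png",np.clip(c*1.3,0,255).astype("uint8"))
```

```text
tip [490.9  168.2  165.57] [489.13 168.32 165.  ] ring [539.13 159.06 165.  ]
[-0.58  0.39 -0.13  1.05  0.   -0.45]
down False
0.26911707490434167 [ 521.   -253.81  110.65] [ 0.1  -0.95  1.62] [0.   0.02 0.01]
23.8333 0.2671399981358625 [447.64 173.94 183.14] [-0.37 -0.2  -0.79] [ 0.22  0.24 -0.44  0.89 -0.    0.4 ]
```

View pics/c5.png

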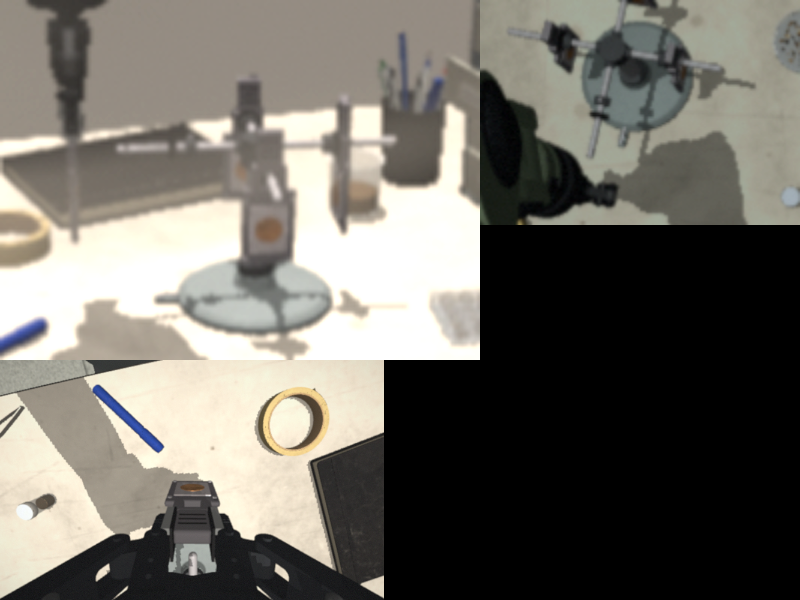

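Run:
```python
from h import *
np.set_printoptions(precision=2,suppress=True)
P=np.array([513.4,162.3]);u=np.array([np.cos(np.radians(169.5)),np.sin(np.radians(169.5))])
g=lambda d,z=183.5:[*(P+d*u),z]
def st(n):
    s=bot.get_state();print(n,round(s["t"],2),s["tcp_pos"],"d",round(float((s["tcp_pos"][:2]-P)@u),2),"F",s["contact_force"],"T",s["wrist_torque"])
st("pre")
print(bot.movel(g(40),None,60,threshold=5));st("a")
f=bot.movel(g(4),None,25,threshold=4);st("b")
if not f:
    bot.dwell(.3)
    f=bot.movel(g(-10),None,15,threshold=5);bot.dwell(.2);st("c")
S=imaging.capture("side");T=imaging.capture("top")
c=np.zeros((600,800,3),np.uint8)
c[:360,:480]=cv2.resize(S[100:220,230:390],(480,360),interpolation=cv2.INTER_CUBIC);c[:225,480:]=cv2.resize(T[140:252,165:325],(320,225))
cv2.imwrite("pics/c6.png",np.clip(c*1.3,0,255).astype("uint8"))
```

```text
pre 23.98 [447.58 174.2  183.09] d 66.88 F [-0.06 -0.72 -0.26] T [-0.02 -0.02 -0.04]
False
a 24.58 [474.04 169.46 183.25] d 40.0 F [ 0.63 -0.38 -0.59] T [-0.01 -0.   -0.01]
b 26.18 [509.32 163.06 183.51] d 4.15 F [ 0.62  0.64 -0.43] T [ 0.01 -0.03 -0.02]
c 27.76 [523.14 160.49 183.52] d -9.9 F [-0.34 -1.12 -1.25] T [-0.02  0.03  0.02]
```

Run:
```python
from h import *
np.set_printoptions(precision=2,suppress=True)
P=np.array([513.4,162.3]);u=np.array([np.cos(np.radians(169.5)),np.sin(np.radians(169.5))])
g=lambda d,z=183.5:[*(P+d*u),z]
def st(n):
    s=bot.get_state();print(n,round(s["t"],2),s["tcp_pos"],"d",round(float((s["tcp_pos"][:2]-P)@u),2),"F",s["contact_force"],"Fu",round(float(s["contact_force"][:2]@u),2));return s
f=bot.movel(g(-45),None,10,threshold=3.2);print(f);s=st("contact")
d0=float((s["tcp_pos"][:2]-P)@u)
if f:
    f=bot.movel(g(d0-16),None,8,threshold=10);print(f);st("push")
S=imaging.capture("side");T=imaging.capture("top")
c=np.zeros((600,800,3),np.uint8)
c[:360,:480]=cv2.resize(S[100:220,230:390],(480,360),interpolation=cv2.INTER_CUBIC);c[:225,480:]=cv2.resize(T[140:252,165:325],(320,225))
cv2.imwrite("pics/c6.png",np.clip(c*1.3,0,255).astype("uint8"))
```

```text
True
contact 29.3 [531.96 158.66 182.69] d -18.92 F [ 0.95  0.36 -1.01] Fu -0.87
True
push 30.79 [541.88 156.62 182.14] d -29.04 F [ 0.34 -0.21 -1.55] Fu -0.38
```

View pics/c6.png

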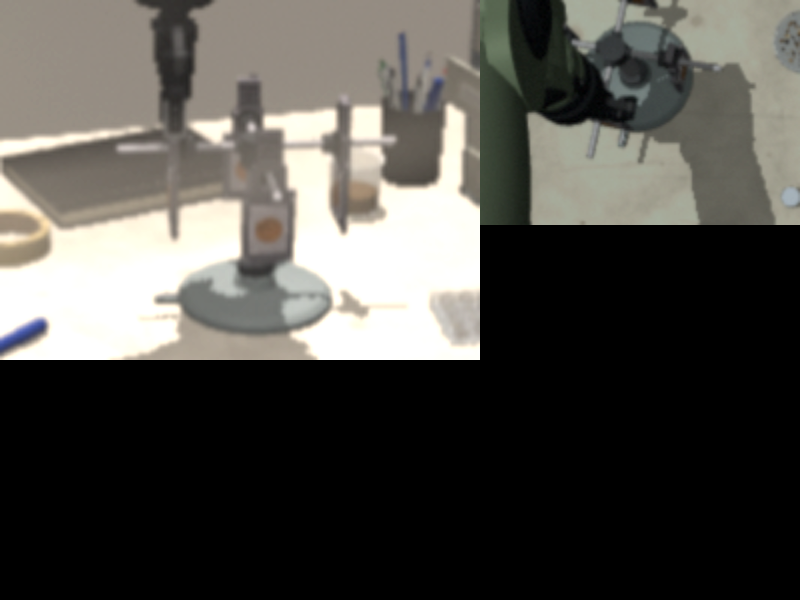

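Run:
```python
from h import *
np.set_printoptions(precision=2,suppress=True)
P=np.array([513.4,162.3]);u=np.array([np.cos(np.radians(169.5)),np.sin(np.radians(169.5))])
g=lambda d,z=183.5:[*(P+d*u),z]
def st(n):
    s=bot.get_state();print(n,round(s["t"],2),s["tcp_pos"],"d",round(float((s["tcp_pos"][:2]-P)@u),2),"F",s["contact_force"]);return s
bot.dwell(.3);st("rest")
f=bot.movel(g(-36,183),None,6,threshold=11);print(f);s=st("push2")
bot.dwell(.3);s=st("rest2")
```

```text
rest 31.19 [539.54 156.73 180.72] d -26.72 F [-0.89 -0.11 -0.84]
True
push2 32.38 [542.08 156.32 180.85] d -29.28 F [-0.57  0.45 -0.56]
rest2 32.67 [541.95 156.33 180.57] d -29.16 F [ 0.86 -0.04  0.62]
```

Run:
```python
from h import *
np.set_printoptions(precision=2,suppress=True)
bot.grip(0.5);bot.dwell(.3)
s=bot.get_state();print(s["tcp_pos"],s["contact_force"],s["opening"])
p=s["tcp_pos"];bot.movel([p[0],p[1],p[2]+90],None,60,threshold=6)
bot.move_ptp([400,-100,320],[np.pi,0,np.radians(169.5)]);bot.dwell(.5)
s=bot.get_state();print(s["t"],s["tcp_pos"])
S=imaging.capture("side");T=imaging.capture("top")
c=np.zeros((600,800,3),np.uint8)
c[:360,:480]=cv2.resize(S[100:220,230:390],(480,360),interpolation=cv2.INTER_CUBIC);c[240:600,480:]=cv2.resize(T[140:240,185:274],(320,360))
cv2.imwrite("pics/c7.png",np.clip(c*1.3,0,255).astype("uint8"))
```

```text
[541.28 156.35 180.26] [ 0.09 -0.09 -0.05] 0.4994480767470418
36.5917 [400.09 -99.82 319.91]
```

View pics/c7.png

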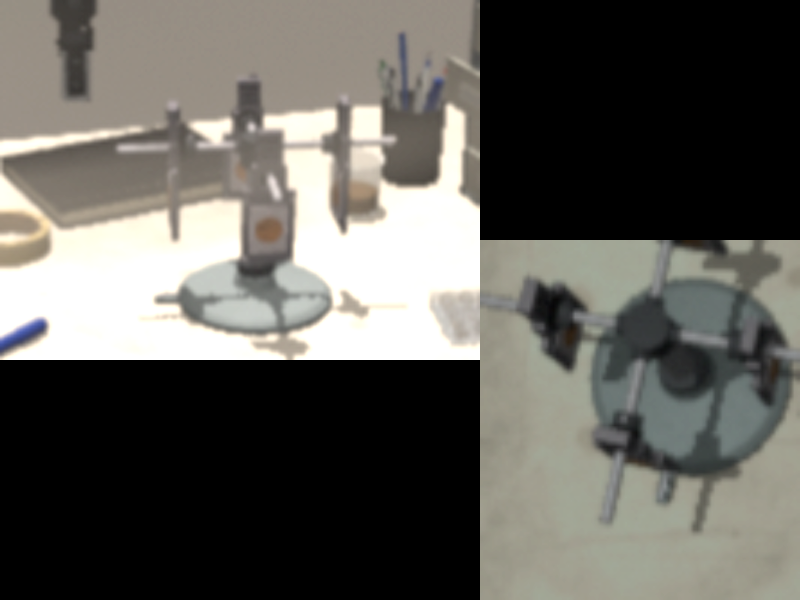

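The holder hangs upright on the branch, close against the ring and collar (side crop around (175,145)), and the robot is clear of everything. In the top crop the branch still points along the pointer at (665,488).

```bash
python3 -c "
from bench import bot
print(bot.sign_off())"
```

```text
the job is handed in; nothing more can be done
None
```

I turned the empty branch over the pointer, hung the holder on it with the ring pushed about 10 mm until it came up solid against the collar, and handed the job in at about 37 s; the sign-off call returned no verdict.

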